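# Free the sagging bolt of the bench test guard and hold its gate ajar

### The arm

A 6-joint arm with a two-finger parallel gripper is mounted at the origin on the work surface. World frame = base frame: x ahead of the robot, y to its left, z up, the work surface at z = 0. Lengths are in m, angles in rad, forces in N, time in s.
With the tool pointing down it reaches from about 0.35 to 0.8 m from the base axis. Payload 7.3 kg.
Tool frame: the origin (TCP) lies at the very end of the fingers, on their centre line; the grasp point (between the pads) lies 19 mm behind it; z points along the fingers, x is the direction in which the jaws open and shut, and the axes are right-handed (so a half turn about z gives the same grasp; the last joint's range is limited). The gripper opens to 85 mm and grips with 20 to 120 N. Pads are 22 mm wide; open, the fingers measure 114 mm over their backs; the gripper's body (76 mm by 85 mm) begins 54 mm behind the grasp point. The pads swing forward as they close: fully open they stand 13 mm farther back than shut.
Start: joints at [1.082, 0.342, 1.524, -0, 1.275, -0.146], TCP at [0.176, 0.494, 0.231] pointing down, gripper open.
Joint ranges: [-2.53, 2.53], [-0.77, 2.02], [0.04, 2.7], [-1, 4.14], [0.28, 2.66], [-3.11, 3.11]. Speed limits (rad/s): [2.57, 2.57, 3.14, 3.14, 3.14, 3.14].

### API

Orientations are given as a rotation vector (axis times angle).
In Python, from rig import sensors, optics, order gives the robot as it stands. The module is installed in compiled form; this text tells all that it offers.
- The arm moves only by the tool send_rows, never from a script. Its argument "series" is text: rows parted by semicolons, each of 7 numbers parted by spaces: the turn, a rotation vector about the tool's x, y, z as a fraction of full scale, then the shift along the tool's x, y, z as a fraction of full scale, then the opening, from -1 (shut) to 1 (fully open), so that 0 is half open. In form: ax ay az dx dy dz grip; .... A call has 1 to 12 rows; each row is the pose to reach, as a shift and turn from the pose commanded when the call began, along the tool's axes at that moment; what a row does not reach only later rows make up. Full scale, the value 1, is 300 mm for a shift and 0.5 rad for a turn. A row lasts 1/12 s, in which the tool goes at most 41.7 mm and 7.16 degrees, less where a joint would pass 70% of its speed; a pose out of reach is approached as far as the arm can. A call with a number of a shift or a turn outside -1 to 1 is refused whole. A call with a gripper value outside its range is refused whole. The fingers move at their own pace and stop on an object; "newtons" is the grip in N (left out, the last holds). Time passes only in rows, so rows that repeat a pose let the fingers close. It gives the time, the measured TCP pose, the force and the opening at its end, in the units of the state.
- sensors.observe(): the state, without advancing time (a new reading comes with each control period).
- optics.grab_frame(name): name is "side" or "top"; returns a dict with "frame" (420x560x3 uint8, red, green, blue), "intrinsics" (3x3 intrinsics, pixels), "k1" (the pictures are not rectified: a ray, as slopes to the right and down, at radius r is drawn at 1 + k1 r^2 times it, then the intrinsics apply), "camera_from_world" (4x4, takes a point from world to camera coordinates). Camera axes: x right, y down, z forward; pixel columns grow to the right and rows downward; lengths in m; the calibration is good to about 2 mm. A picture is of the moment at which its call begins. There is no depth.
- order.hand_in(): hands the job in, once; it reports no verdict.
The state is a dict: "clock": time; "qpos": joint angles; "qd": joint speeds; "joint_torque": joint torques, N m; "ee_pos": TCP position; "tcp_rot": TCP orientation; "wrist_force": force on the tool from outside, world axes, zero at the start; "moment": the same for the moment, N m; "grip_width": finger opening in m.
Only numpy, scipy, OpenCV 4.12 (cv2) and the standard library are available. Lean on these libraries where they do the work, as an engineer would, in place of code of your own. Each camera call takes 0.05 s, during which the arm holds its last target.

### The job

The barrel bolt on the blue gate of the amplifier's test guard has sagged, and its nose hangs caught behind the bent-up yellow lip of the keeper. Take the bolt by its upright red grip, lift it until the nose rides over the lip and draw it fully back towards the hinge without forcing it against the keeper, then by the same red grip swing the gate open towards the robot until its free edge stands about 8 cm out. Finish while still holding on to the bolt's grip, with the gate held still there (its closer would shut it), and leave everything else on the bench alone.

Things in the scene. Friction and masses are not known exactly. Their poses are not given: they have to be found in the camera images.
- guard: The fixed test guard, a low frame 250 (x) x 370 (y) x 149 mm with clear sides and an open-topped amplifier inside. Origin: under its middle, on the table. Its -x side, towards the robot, is the blue gate; +y is the robot's left at yaw 0. The gate is hinged at guard y = +130 mm and closes against the post at guard y = -134 mm; nothing at the gate stands higher than 150 mm above the table except the red grip.
- grip_center (a point): Centre of the bolt's upright red cylindrical grip, 16 mm across and 42 mm high (a thin 8 mm steel stem below joins it to the bolt); about 172 mm above the table when the bolt lies sagged, 32 mm in front (-x) of the gate's mid-plane. It moves with bolt and gate; its frame's y axis points along the gate towards the hinge (the way to draw the bolt), x square to the gate, away from the robot. Clear all round for the fingers of a gripper coming from above.
- bolt_grip: The same red grip with its stem; origin on the bolt's axis, 60 mm below the grip's centre.
- bolt_nose: The bolt's square steel nose, 14 x 16 (along the bolt) x 22 mm, at the end away from the hinge, hanging 12 mm below the 10 mm round bolt. Origin on the bolt's axis below the red grip, 98 mm from the nose's middle.
- nose_foot (a point): Middle of the nose's underside; about 95 mm above the table when sagged.
- keeper: The dark steel keeper on the guard's right-hand post: a trough open on top, with a front bar that stops the bolt and so the gate from coming towards the robot, and at its mouth a yellow lip bent up. Origin as the guard's.
- lip_top (a point): Middle of the lip's top edge, 106 mm above the table; the lip is 4 mm thick and leans slightly into the keeper. With the bolt sagged the nose hangs about 11 mm lower than this edge and cannot be drawn past.
- bolt_lift (a joint): Height of the bolt in its worn guides, m: 0 sagged down (it falls back by its own 0.16 kg weight), 0.022 at the top stop. The nose passes over the lip above 0.012; about 0.016 is a good height.
- bolt_draw (a joint): How far the bolt is drawn back towards the hinge, m: 0 fully shot (starts at 0 to 0.008), 0.062 fully back at its stop. A sagged nose catches the lip at about 0.013. Past 0.037 the nose is out of the keeper, and may sink again and the gate is free. It stays where it is left; about 1 to 2 N of friction.
- gate (a joint): Gate angle, rad: 0 shut, growing as the gate opens towards the robot (seen from above it turns clockwise), up to 1.2. A closing spring pulls it shut with 0.15 N m at 0 and 0.3 N m at 0.3 rad. About 0.31 puts the free edge 80 mm out.
- gate_hinge (a point): Hinge line of the gate, upright, at the height of the gate's top edge (145 mm).
- gate_free_edge (a point): Top of the gate's free edge, 256 mm from the hinge line.
- flux_tin: Bystander, to be left alone: round copper-coloured tin, 64 mm across, 28 mm high. Origin: centre of its underside.
- screwdriver: Bystander, to be left alone: orange-handled screwdriver, 170 mm long, lying. Origin: near its middle.
- solder_spool: Bystander, to be left alone: aluminium-coloured spool, 52 mm across, 35 mm high. Origin: centre of its underside.
- cleaner_jar: Bystander, to be left alone: amber jar with black cap, 52 mm across, 85 mm high. Origin: centre of its underside.
- tone_board: Bystander, to be left alone: red circuit board 60 x 90 mm with three round controls, 30 mm high. Origin: centre of its underside.
- mug: Bystander, to be left alone: white mug, 80 mm across, 90 mm high. Origin: centre of its underside.

How it is judged:
On the way, in this order (a step that is already met when the one before it is completed fails the run):
1. the bolt, in the fingers, is lifted so that its nose is above the lip, the gate still shut (value of joint bolt_lift above 0.0105 m and value of joint bolt_draw below 0.036 m and contact force between the fingers and bolt_grip above 0.5 N and value of joint gate below 0.06 rad), for 0.04 s.
2. the bolt is drawn back out of the keeper, the gate still shut (value of joint bolt_draw above 0.042 m and value of joint gate below 0.1 rad), for 0.04 s.
At the end, for the whole second after the job is handed in: the fingers still hold the bolt's grip (over 1 N), the bolt is drawn back more than 38 mm, and the gate is held still at 0.2 to 0.47 rad (free edge 5 to 12 cm out) (value of joint bolt_draw above 0.038 m and value of joint gate between 0.2 and 0.47 rad and velocity of joint gate between -0.05 and 0.05 rad/s and contact force between the fingers and bolt_grip above 1 N); the arm keeps its last pose, push and grip.
It fails at once if the nose is forced against the keeper (over 25 N) (contact force between bolt_nose and keeper above 25 N).
It fails at once if a bystander is moved (over 20 mm) (distance of any of flux_tin, screwdriver, solder_spool, cleaner_jar, tone_board, mug from where it was at the start of the episode above 0.02 m).
It also fails if it takes over 32 s, if anything falls off the work surface, if the arm or the gripper's body presses on something with over 40 N, if the wrist force passes 120 N, or if a joint passes its speed limit or range.

## Working session

There is one attempt and no reset: what is moved stays moved. The work goes in short steps, Python scripts to look and compute and a tool call to move; the robot and the scene stay as the last step left them, time stands still between calls to the robot, and variables do not carry over. Pictures are saved under pics/ and viewed, and the job is handed in when it is done.

Besides the shell and the picture viewer there is one more tool, called after "Request:" as name(argument=value, ...) on one line, values as JSON. send_rows: Moves the arm, as the interface text tells. Shift numbers are shares of 300 mm and turn numbers shares of 0.5 rad, none past 1 either way. Its arguments: {"type":"object","properties":{"series":{"type":"string"},"newtons":{"type":"number"}},"required":["series"]}

```bash
mkdir -p pics
cat > h.py <<'E'
import numpy as np, cv2
from rig import sensors, optics, order
def snap(n,f):
    d=optics.grab_frame(n); cv2.imwrite(f'pics/{f}.png',d['frame'][:,:,::-1]); np.savez(f'pics/{f}.npz',**d); return d
E
python3 - <<'E'
from h import *
print(sensors.observe())
for n in('side','top'):
    d=snap(n,n+'0'); print(n,d['intrinsics'].tolist(),d['k1'],np.round(d['camera_from_world'],4).tolist())
E
```

```text
{'clock': 0.0, 'qpos': array([ 1.08201073e+00,  3.42707874e-01,  1.52503864e+00, -6.41397114e-07,
        1.27539410e+00, -1.45995183e-01]), 'qd': array([-3.13001402e-03,  9.54967696e-04, -4.46979896e-05, -2.27941774e-03,
        1.09708790e-03, -1.14867622e-03]), 'joint_torque': array([-4.48454603e-04, -4.33689308e+01, -2.46004111e+01, -2.59690323e-04,
        8.02477560e-03, -7.32697146e-06]), 'ee_pos': array([0.17624371, 0.49409871, 0.23062612]), 'tcp_rot': array([ 2.56720341e+00,  1.80960655e+00, -2.16914453e-03]), 'wrist_force': array([-0.39179896, -0.46263719, -0.40418416]), 'moment': array([ 0.03015073,  0.00630458, -0.00597776]), 'grip_width': 0.08536530801842812}
side [[385.41203990590543, 0.0, 274.38160734534847], [0.0, 385.41203990590543, 209.12655857857652], [0.0, 0.0, 1.0]] 0.0032907754845773575 [[0.8207, -0.5713, 0.0039, -0.4679], [-0.3878, -0.5621, -0.7305, 0.3253], [0.4195, 0.5981, -0.6829, 1.0668], [0.0, 0.0, 0.0, 1.0]]
top [[404.3490669331764, 0.0, 280.6883941108233], [0.0, 404.3490669331764, 208.25731263066538], [0.0, 0.0, 1.0]] -0.009355691495015295 [[0.0213, -0.9997, -0.0074, -0.0084], [-0.9956, -0.0205, -0.0918, 0.6139], [0.0916, 0.0093, -0.9957, 1.2553], [0.0, 0.0, 0.0, 1.0]]
```

View pics/side0.png

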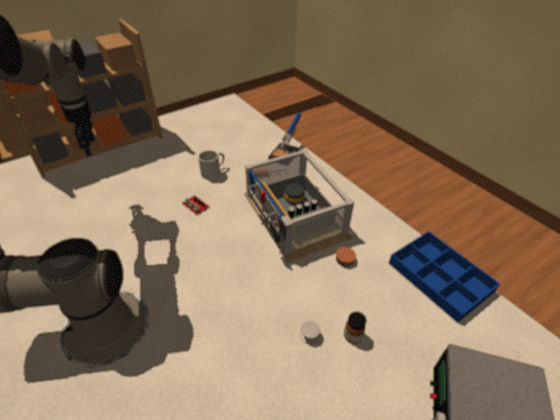

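View pics/top0.png

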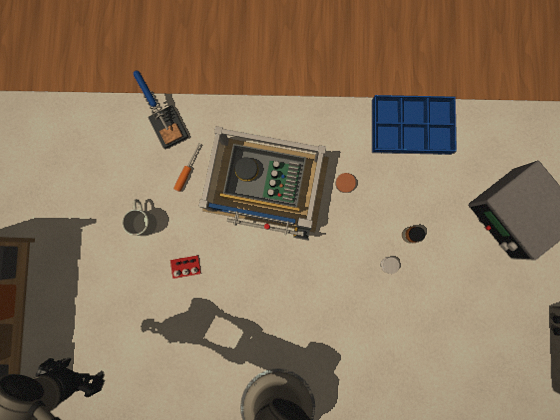

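The top view shows the guard at about (265,180), with the red grip near (267,226). In the side view the grip is near (263,197). I'll zoom in on both and mask by colour.

```bash
cat >> h.py <<'E'
def pix2ray(d,uv):
    K=d['intrinsics'];k1=float(d['k1']);x=(np.array(uv,float)-K[:2,2])/[K[0,0],K[1,1]]
    s=x.copy()
    for _ in range(20): s=x/(1+k1*(s@s))
    T=d['camera_from_world'];R=T[:3,:3];r=R.T@np.r_[s,1];return -R.T@T[:3,3],r/np.linalg.norm(r)
def tri(a,ua,b,ub):
    o,r=pix2ray(a,ua);p,q=pix2ray(b,ub)
    t=np.linalg.lstsq(np.c_[r,-q],p-o,rcond=None)[0];A=o+t[0]*r;B=p+t[1]*q
    return (A+B)/2,np.linalg.norm(A-B)
def plane(d,uv,z):
    o,r=pix2ray(d,uv);return o+r*(z-o[2])/r[2]
def red(d,box):
    f=d['frame'].astype(int);x0,y0,x1,y1=box
    m=((f[...,0]>90)&(f[...,0]>2.2*f[...,1])&(f[...,0]>2.2*f[...,2]));k=np.zeros_like(m);k[y0:y1,x0:x1]=1
    m=(m&k).astype(np.uint8);n,l,s,c=cv2.connectedComponentsWithStats(m)
    return [(s[i].tolist(),c[i].round(2).tolist()) for i in range(1,n) if s[i][4]>=4],m
def crop(d,box,f,k=8):
    x0,y0,x1,y1=box;im=cv2.resize(d['frame'][y0:y1,x0:x1,::-1],None,fx=k,fy=k,interpolation=cv2.INTER_CUBIC);cv2.imwrite(f'pics/{f}.png',im)
E
python3 - <<'E'
from h import *
s=dict(np.load('pics/side0.npz'));t=dict(np.load('pics/top0.npz'))
crop(s,(235,145,325,215),'s0z');crop(t,(195,180,335,250),'t0z',5.7)
print(red(s,(240,150,330,240))[0]);print(red(t,(200,190,340,245))[0])
E
```

```text
[([260, 191, 5, 4, 16], [262.0, 192.5])]
[([278, 193, 3, 3, 7], [278.86, 194.29]), ([264, 224, 6, 5, 22], [266.27, 226.0])]
```

View pics/s0z.png

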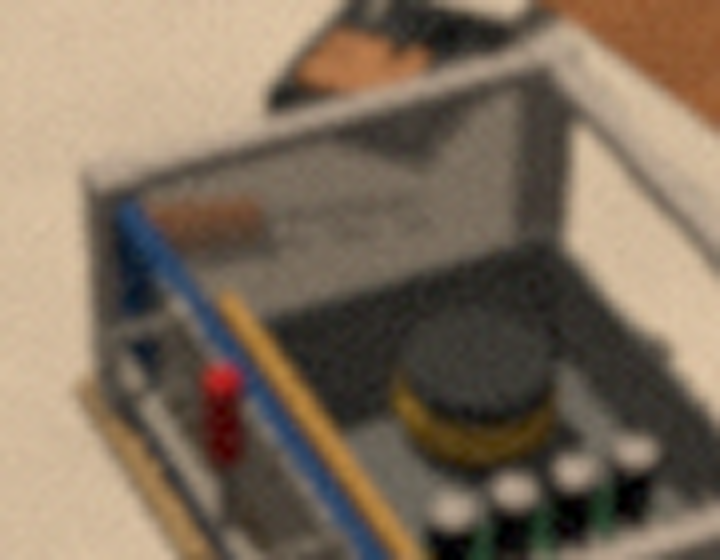

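View pics/t0z.png

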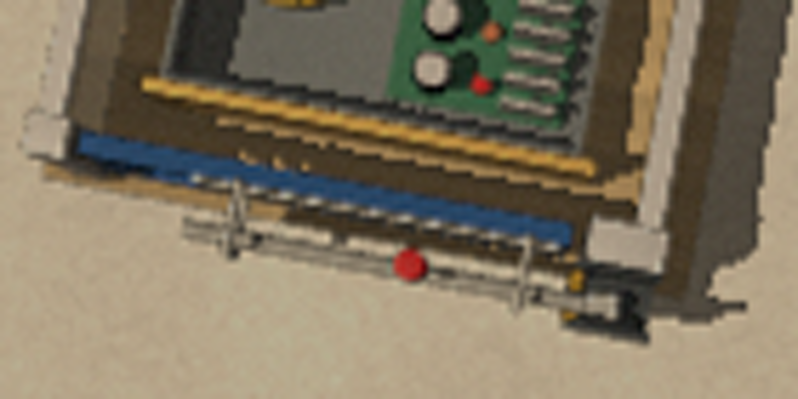

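In the side zoom the grip cylinder spans about (262.9,191) to (262.8,203). In the top zoom its cap is at about (266.9,226.5). The blue gate's top edge runs from (209,205) to (295,222), and the yellow lip is at about (296,231).

Run:
```python
from h import *
s=dict(np.load('pics/side0.npz'));t=dict(np.load('pics/top0.npz'))
f=s['frame'].astype(int);m=(f[...,0]>55)&(f[...,0]>1.7*f[...,1])&(f[...,0]>1.7*f[...,2])
k=np.argwhere(m[185:210,255:270])+[185,255];print('side red',k.min(0),k.max(0),k.mean(0))
f=t['frame'].astype(int);m=(f[...,0]>70)&(f[...,0]>1.8*f[...,1])&(f[...,0]>1.8*f[...,2])
k=np.argwhere(m[218:236,258:276])+[218,258];print('top red',k.min(0),k.max(0),k.mean(0))
print('cap',tri(s,(262.6,191.9),t,(266.4,226)));print('ctr',tri(s,(262.6,196.8),t,(266.6,226.1)))
# blue gate
h=cv2.cvtColor(t['frame'],cv2.COLOR_RGB2HSV);b=cv2.inRange(h,(100,110,40),(125,255,255));b[:198]=0;b[240:]=0;b[:,:195]=0;b[:,310:]=0
p=np.argwhere(b)[:,::-1].astype(np.float32);vx,vy,x0,y0=cv2.fitLine(p,cv2.DIST_HUBER,0,.01,.01).ravel();print(len(p),vx,vy,p.min(0),p.max(0))
xs=[p[:,0].min(),p[:,0].max()];E=[plane(t,(x,y0+(x-x0)*vy/vx),.145) for x in xs];print(E,np.linalg.norm(E[0]-E[1]))
d=E[0]-E[1];d/=np.linalg.norm(d);print('hingeward',d,'yaw',np.arctan2(-d[0],d[1]))
# bolt line at z~.112
A=plane(t,(195+190/5.7,180+228/5.7),.112);B=plane(t,(195+535/5.7,180+296/5.7),.112);e=A-B;print('bolt',A,B,np.arctan2(-e[0],e[1]))
A=plane(t,(195+45/5.7,180+135/5.7),.149);B=plane(t,(195+628/5.7,180+245/5.7),.149);e=A-B;print('posts',A,B,np.linalg.norm(e),np.arctan2(-e[0],e[1]))
```

```text
side red [191 260] [202 264] [196.26315789 262.10526316]
top red [223 264] [228 269] [225.92307692 266.42307692]
cap (array([0.55045481, 0.04013626, 0.19483786]), np.float64(0.003872481465843283))
ctr (array([0.55084175, 0.04067233, 0.17419218]), np.float64(0.0031184975894719053))
303 0.9838836 0.17881015 [209. 203.] [294. 222.]
[array([0.60891499, 0.21081414, 0.145     ]), array([ 0.56932525, -0.03563128,  0.145     ])] 0.24960507501603754
hingeward [0.15860952 0.98734139 0.        ] yaw -0.15928218618853365
bolt [0.56811888 0.15796788 0.112     ] [ 0.53661884 -0.02190578  0.112     ] -0.1733651603282795
posts [0.61143742 0.22781395 0.149     ] [ 0.56194013 -0.06766497  0.149     ] 0.29959601404140923 -0.16597440215996365
```

The measurements agree with the text: grip centre about (0.551, 0.0405, 0.173), cap at 0.195, and gate yaw about -0.165. I'll set the jaws along the gate and make the first half of the approach.

Request:
send_rows(series="0 0 -0.1 -0.1 0.16 0 1;0 0 -0.2 -0.25 0.4 0 1;0 0 -0.356 -0.5 0.83 0 1;0 0 -0.356 -0.5 0.83 0 1;0 0 -0.356 -0.5 0.83 0 1;0 0 -0.356 -0.5 0.83 0 1;0 0 -0.356 -0.5 0.83 0 1;0 0 -0.356 -0.5 0.83 0 1;0 0 -0.356 -0.5 0.83 0 1;0 0 -0.356 -0.5 0.83 0 1", newtons=40)

```text
clock: 0.93
ee_pos: [0.3602, 0.2696, 0.2311]
tcp_rot: [-2.397, -2.029, 0.001]
wrist_force: [-0.0, 0.7, 0.5]
grip_width: 0.0853
```

```bash
cat >> h.py <<'E'
from scipy.spatial.transform import Rotation as Ro
def go(target,ang):
    o=sensors.observe();R=Ro.from_rotvec(o['tcp_rot'])
    G=Ro.from_matrix(np.array([[np.cos(ang),np.sin(ang),0],[np.sin(ang),-np.cos(ang),0],[0,0,-1]]))
    print('t',o['clock'],'pos',o['ee_pos'].round(4),'F',o['wrist_force'].round(2),'w',round(o['grip_width'],4),'qpos',o['qpos'].round(2))
    print('turn frac',((R.inv()*G).as_rotvec()/.5).round(3),'shift frac',(R.inv().apply(np.array(target)-o['ee_pos'])/.3).round(4))
E
python3 -c "
from h import *
go((.551,.0405,.231),1.406)"
```

```text
t 0.9333 pos [0.3602 0.2696 0.2311] F [-0.04  0.71  0.48] w 0.0853 qpos [ 0.47  0.2   1.72  0.    1.22 -0.93]
turn frac [-0.002 -0.    -0.002] shift frac [-6.482e-01  7.533e-01 -5.000e-04]
```

Request:
send_rows(series="0 0 0 -0.15 0.18 0 1;0 0 0 -0.648 0.753 0 1;0 0 0 -0.648 0.753 0 1;0 0 0 -0.648 0.753 0 1;0 0 0 -0.648 0.753 0 1;0 0 0 -0.648 0.753 0 1;0 0 0 -0.648 0.753 0 1;0 0 0 -0.648 0.753 0 1;0 0 0 -0.648 0.753 0 1;0 0 0 -0.648 0.753 0 1;0 0 0 -0.648 0.753 0 1")

```text
clock: 1.85
ee_pos: [0.5504, 0.043, 0.2312]
tcp_rot: [-2.393, -2.033, 0.0]
wrist_force: [0.4, -0.2, 0.9]
grip_width: 0.0856
```

```bash
python3 -c "
from h import *
go((.551,.0405,.156),1.406)
s=snap('side','s1');t=snap('top','t1')
crop(s,(220,110,320,210),'s1z',6);crop(t,(200,170,330,260),'t1z',6)"
```

```text
t 1.85 pos [0.5504 0.043  0.2312] F [ 0.43 -0.22  0.87] w 0.0856 qpos [-0.06  0.39  1.45  0.    1.3  -1.47]
turn frac [-0.002 -0.001  0.005] shift frac [-0.008   0.0035  0.2506]
```

View pics/s1z.png

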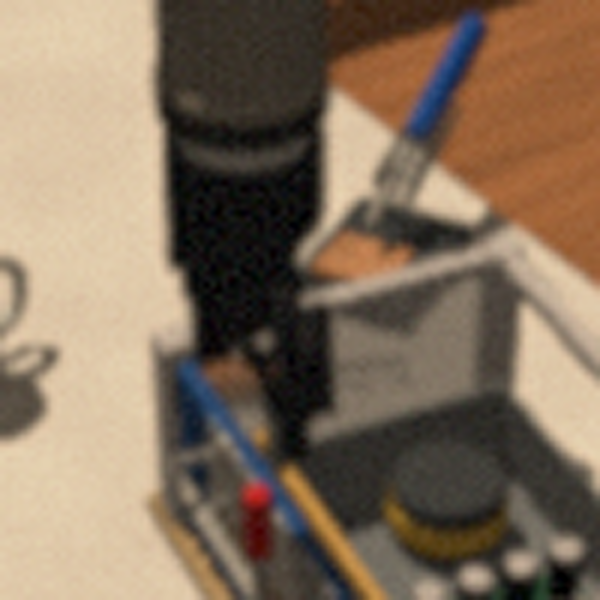

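View pics/t1z.png

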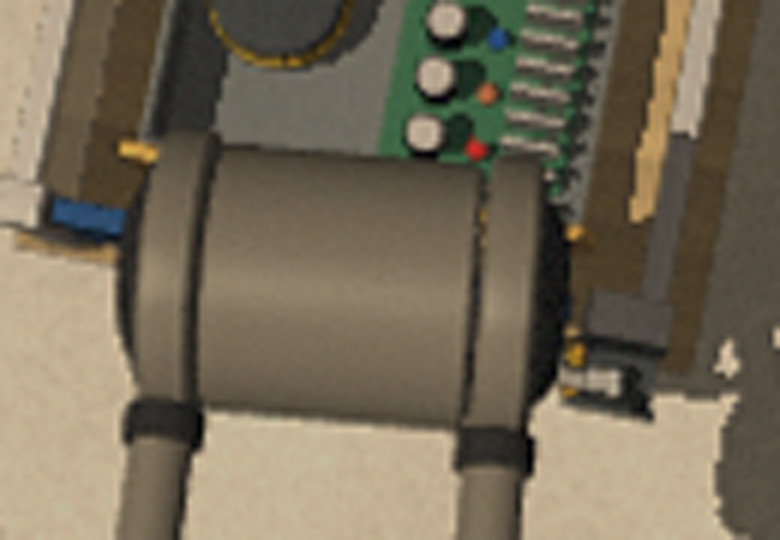

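The side picture shows the open gripper above the grip, with the near fingertip at about (268,186). The top view of the grip is hidden by the wrist. I'll check this against projection.

```bash
python3 -c "
from h import *
d=dict(np.load('pics/side0.npz'))
def pr(p):
    c=d['camera_from_world']@np.r_[p,1];x=c[:2]/c[2];x=x*(1+float(d['k1'])*(x@x));return (d['intrinsics'][:2,:2]@x+d['intrinsics'][:2,2]).round(1)
h=np.array([.164,.986,0]);p=np.array([.5504,.043,.244])
print(pr(p),[pr(p+k*h) for k in(-.057,-.043,.043,.057)],pr([.551,.0405,.194]),pr([.551,.0405,.152]))"
```

```text
[261.1 179. ] [array([269.1, 190.1]), array([267.1, 187.3]), array([255.5, 171. ]), array([253.7, 168.5])] [262.1 192. ] [262.3 202.1]
```

The projection agrees. I'll descend now and then close gently.

Request:
send_rows(series="0 0 0 -0.008 0.003 0.08 1;0 0 0 -0.008 0.003 0.16 1;0 0 0 -0.008 0.003 0.22 1;0 0 0 -0.008 0.003 0.25 1;0 0 0 -0.008 0.003 0.25 1;0 0 0 -0.008 0.003 0.25 1;0 0 0 -0.008 0.003 0.25 1")

```text
clock: 2.53
ee_pos: [0.5527, 0.0385, 0.1577]
tcp_rot: [2.395, 2.031, 0.003]
wrist_force: [-0.2, -0.2, 0.5]
grip_width: 0.0856
```

Request:
send_rows(series="0 0 0 0 0 0 0;0 0 0 0 0 0 -0.3;0 0 0 0 0 0 -0.5;0 0 0 0 0 0 -0.7;0 0 0 0 0 0 -1;0 0 0 0 0 0 -1;0 0 0 0 0 0 -1;0 0 0 0 0 0 -1;0 0 0 0 0 0 -1;0 0 0 0 0 0 -1", newtons=40)

```text
clock: 3.37
ee_pos: [0.5521, 0.0382, 0.1565]
tcp_rot: [2.397, 2.031, 0.001]
wrist_force: [-0.8, 0.7, 3.1]
grip_width: 0.015
```

```bash
python3 -c "
from h import *
go((.551,.0405,.172),1.406)
s=snap('side','s2');crop(s,(220,110,320,210),'s2z',6)"
```

```text
t 3.3667 pos [0.5521 0.0382 0.1565] F [-0.77  0.7   3.09] w 0.015 qpos [-0.07  0.46  1.56  0.    1.12 -1.48]
turn frac [ 0.001 -0.    -0.   ] shift frac [ 0.0069 -0.0049 -0.0515]
```

View pics/s2z.png

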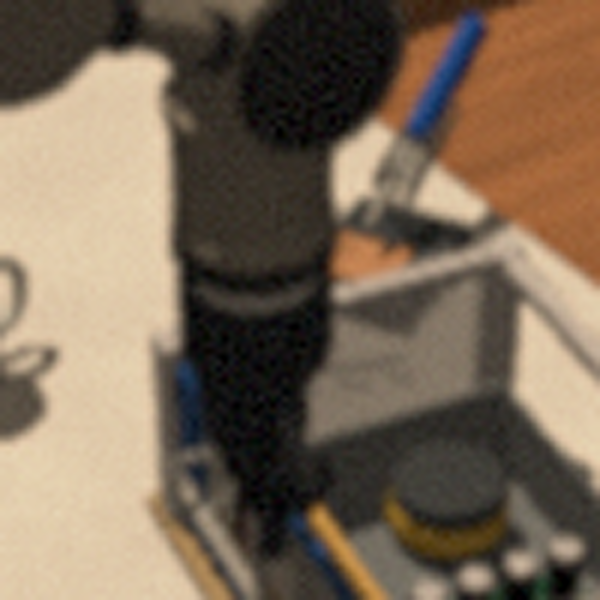

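The side picture shows the fingers closed round the grip, which is now hidden. The opening is 15 mm, about the grip's diameter. Now I'll lift 16 mm.

Request:
send_rows(series="0 0 0 0 0 -0.012 -1;0 0 0 0 0 -0.024 -1;0 0 0 0 0 -0.036 -1;0 0 0 0 0 -0.048 -1;0 0 0 0 0 -0.055 -1;0 0 0 0 0 -0.055 -1;0 0 0 0 0 -0.055 -1")

```text
clock: 4.0
ee_pos: [0.552, 0.0382, 0.1729]
tcp_rot: [2.397, 2.031, 0.0]
wrist_force: [1.0, 1.5, -1.4]
grip_width: 0.0152
```

```bash
python3 -c "
from h import *
go((.551,.0405,.172),1.406)
print(sensors.observe()['moment'])
s=snap('side','s3');t=snap('top','t3');crop(s,(220,150,320,250),'s3z',6);crop(t,(270,205,330,250),'t3z',12)"
```

```text
t 4.0 pos [0.552  0.0382 0.1729] F [ 1.05  1.51 -1.44] w 0.0152 qpos [-0.07  0.45  1.53  0.    1.16 -1.48]
turn frac [ 0.001 -0.     0.   ] shift frac [ 0.0071 -0.0046  0.003 ]
[ 0.11003385 -0.13609042 -0.01830042]
```

View pics/s3z.png

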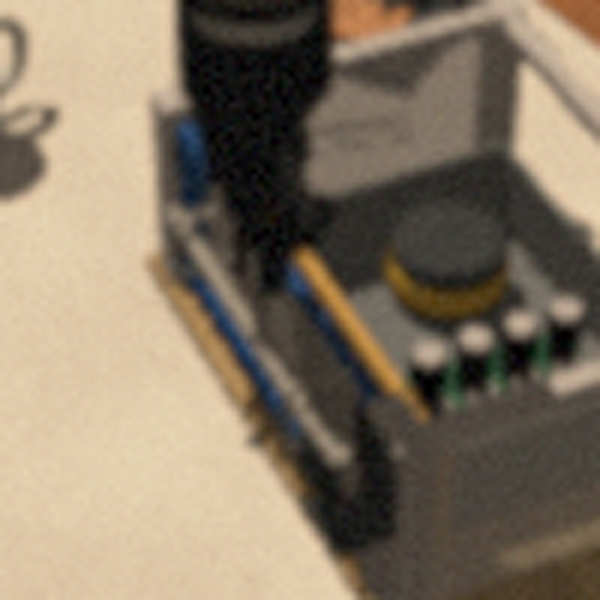

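View pics/t3z.png

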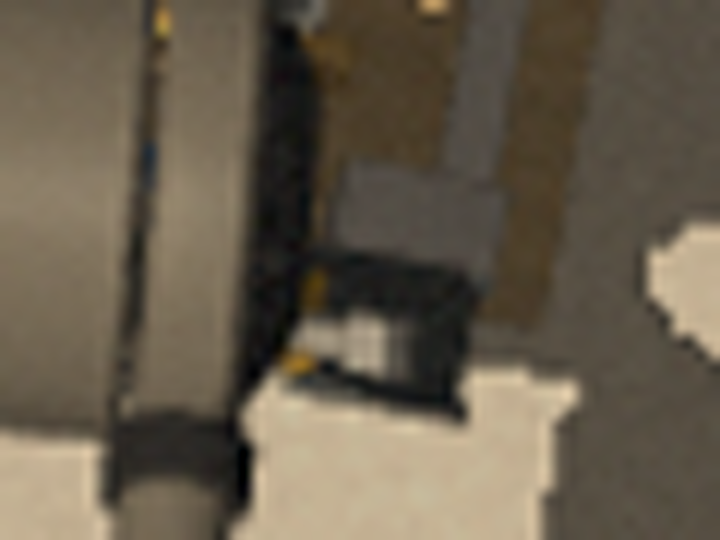

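```bash
python3 -c "
from h import *
a=dict(np.load('pics/side0.npz'));b=dict(np.load('pics/s3.npz'))
for d,n in((a,'c0'),(b,'c3')): crop(d,(255,200,295,250),n,10)
cv2.imwrite('pics/c.png',np.hstack([cv2.imread('pics/c0.png'),cv2.imread('pics/c3.png')]))"
```

```text
(no output)
```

View pics/c.png

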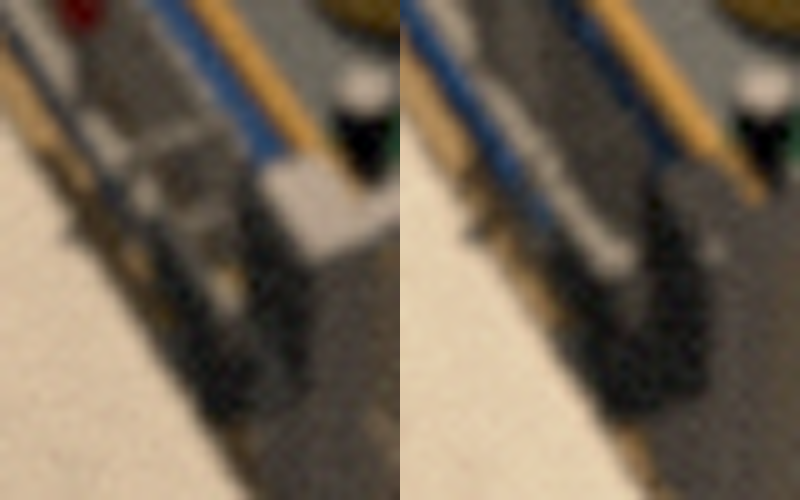

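Comparing before (left) and after (right), the bolt's end moved up about 4–5 px. The wrist also carries about 1.5–2 N of weight, so the bolt is lifted free. Next I'll draw it 52 mm towards the hinge.

Request:
send_rows(series="0 0 0 0.015 0 0 -1;0 0 0 0.03 0 0 -1;0 0 0 0.045 0 0 -1;0 0 0 0.06 0 0 -1;0 0 0 0.075 0 0 -1;0 0 0 0.09 0 0 -1;0 0 0 0.105 0 0 -1;0 0 0 0.12 0 0 -1")

```text
clock: 4.77
ee_pos: [0.558, 0.0742, 0.1728]
tcp_rot: [2.397, 2.031, -0.0]
wrist_force: [1.3, -1.8, -1.8]
grip_width: 0.0151
```

Request:
send_rows(series="0 0 0 0.015 0 0 -1;0 0 0 0.03 0 0 -1;0 0 0 0.045 0 0 -1;0 0 0 0.053 0 0 -1;0 0 0 0.053 0 0 -1;0 0 0 0.053 0 0 -1;0 0 0 0.053 0 0 -1")

```text
clock: 5.35
ee_pos: [0.5606, 0.0897, 0.1729]
tcp_rot: [-2.396, -2.031, -0.001]
wrist_force: [1.1, 0.3, -1.6]
grip_width: 0.0144
```

```bash
python3 -c "
from h import *
go((.551,.0405,.172),1.406)
s=snap('side','s4');t=snap('top','t4');crop(s,(240,160,300,250),'s4z',6);crop(t,(200,180,330,250),'t4z',6)"
```

```text
t 5.35 pos [0.5606 0.0897 0.1729] F [ 1.13  0.35 -1.62] w 0.0144 qpos [ 0.02  0.47  1.49  0.    1.18 -1.38]
turn frac [ 0.001 -0.002  0.   ] shift frac [-0.167  -0.0048  0.0028]
```

View pics/s4z.png

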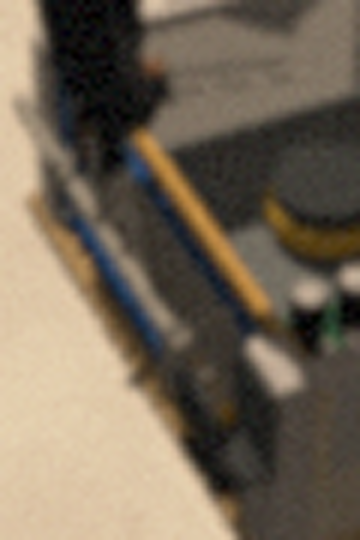

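View pics/t4z.png

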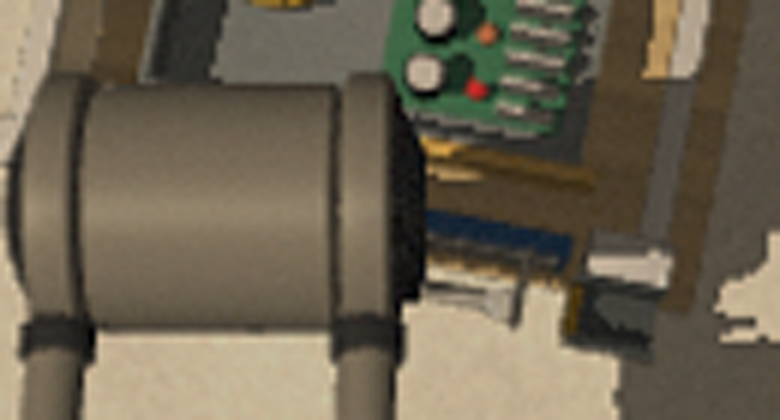

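The nose is out of the keeper: the top view shows the bolt's end near (284,230), with the trough at (300,232) empty. I'll work out the arc about the hinge.

```bash
python3 -c "
from h import *
go((.551,.0405,.172),1.406)
H=np.array([.610,.2135,0]);o=sensors.observe();R=Ro.from_rotvec(o['tcp_rot']);p=o['ee_pos'].copy();p[2]=0
for th in np.linspace(0,.33,12)[1:]:
    q=H+Ro.from_rotvec([0,0,-th]).apply(p-H);print(round(th,3),round(th/.5,3),(R.inv().apply(q-p)/.3).round(4))"
```

```text
t 5.45 pos [0.5606 0.0895 0.1729] F [ 1.3   1.03 -2.42] w 0.0148 qpos [ 0.02  0.47  1.49  0.    1.18 -1.38]
turn frac [ 0.001 -0.001 -0.   ] shift frac [-0.1663 -0.0048  0.0028]
0.03 0.06 [ 0.003 -0.013 -0.   ]
0.06 0.12 [ 0.0064 -0.0259 -0.    ]
0.09 0.18 [ 0.0103 -0.0387 -0.    ]
0.12 0.24 [ 0.0144 -0.0514 -0.    ]
0.15 0.3 [ 0.019  -0.0639 -0.    ]
0.18 0.36 [ 0.0239 -0.0763 -0.    ]
0.21 0.42 [ 0.0293 -0.0886 -0.    ]
0.24 0.48 [ 0.0349 -0.1007 -0.    ]
0.27 0.54 [ 0.041  -0.1126 -0.    ]
0.3 0.6 [ 0.0474 -0.1243 -0.    ]
0.33 0.66 [ 0.0541 -0.1358 -0.    ]
```

Request:
send_rows(series="0 0 0.03 0.0015 -0.0065 0 -1;0 0 0.06 0.003 -0.013 0 -1;0 0 0.09 0.005 -0.0195 0 -1;0 0 0.12 0.0065 -0.026 0 -1;0 0 0.18 0.0105 -0.0385 0 -1;0 0 0.24 0.0145 -0.0515 0 -1")

```text
clock: 5.95
ee_pos: [0.546, 0.0962, 0.1729]
tcp_rot: [2.516, 1.88, 0.001]
wrist_force: [4.0, 0.5, -1.9]
grip_width: 0.015
```

```bash
python3 -c "
from h import *
go((.551,.0405,.172),1.406)
t=snap('top','t5');crop(t,(200,180,330,250),'t5z',6)
H=np.array([.610,.2135,0]);o=sensors.observe();R=Ro.from_rotvec(o['tcp_rot']);p=o['ee_pos'].copy();p[2]=0
for th in np.linspace(0,.21,8)[1:]:
    q=H+Ro.from_rotvec([0,0,-th]).apply(p-H);print(round(th,3),round(th/.5,3),(R.inv().apply(q-p)/.3).round(4))"
```

```text
t 5.95 pos [0.546  0.0962 0.1729] F [ 4.04  0.46 -1.9 ] w 0.015 qpos [ 0.04  0.45  1.53 -0.    1.16 -1.25]
turn frac [ 0.001 -0.    -0.245] shift frac [-0.1733  0.0687  0.003 ]
0.03 0.06 [ 0.0031 -0.013   0.    ]
0.06 0.12 [ 0.0066 -0.0259  0.    ]
0.09 0.18 [ 0.0104 -0.0387  0.    ]
0.12 0.24 [ 0.0147 -0.0514  0.    ]
0.15 0.3 [ 0.0193 -0.0639  0.    ]
0.18 0.36 [ 0.0243 -0.0763  0.    ]
0.21 0.42 [ 0.0297 -0.0886  0.0001]
```

View pics/t5z.png

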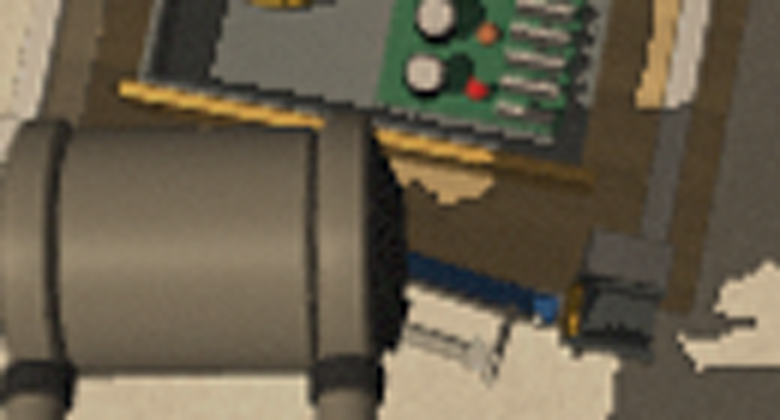

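The gate is opening. Its free edge has moved from zoom (572,245) to (548,305), which fits about 0.12 rad, and the closer pulls with 4 N. I'll continue.

Request:
send_rows(series="0 0 0.06 0.003 -0.013 0 -1;0 0 0.12 0.0065 -0.026 0 -1;0 0 0.18 0.0105 -0.0385 0 -1;0 0 0.24 0.0145 -0.0515 0 -1;0 0 0.3 0.0195 -0.064 0 -1;0 0 0.36 0.0245 -0.0765 0 -1;0 0 0.39 0.027 -0.0825 0 -1;0 0 0.42 0.03 -0.0885 0 -1;0 0 0.42 0.03 -0.0885 0 -1;0 0 0.42 0.03 -0.0885 0 -1;0 0 0.42 0.03 -0.0885 0 -1;0 0 0.42 0.03 -0.0885 0 -1")

```text
clock: 7.0
ee_pos: [0.5231, 0.1121, 0.1728]
tcp_rot: [2.698, 1.61, 0.0]
wrist_force: [2.6, -0.4, -1.0]
grip_width: 0.0149
```

```bash
python3 -c "
from h import *
go((.551,.0405,.172),1.406)
t=snap('top','t6');s=snap('side','s6');crop(t,(200,180,330,280),'t6z',6);crop(s,(220,150,320,250),'s6z',6)"
```

```text
t 7.0 pos [0.5231 0.1121 0.1728] F [ 2.61 -0.41 -0.97] w 0.0149 qpos [ 0.07  0.41  1.59 -0.    1.14 -1.01]
turn frac [ 0.   -0.   -0.66] shift frac [-0.1661  0.1951  0.0026]
```

View pics/t6z.png

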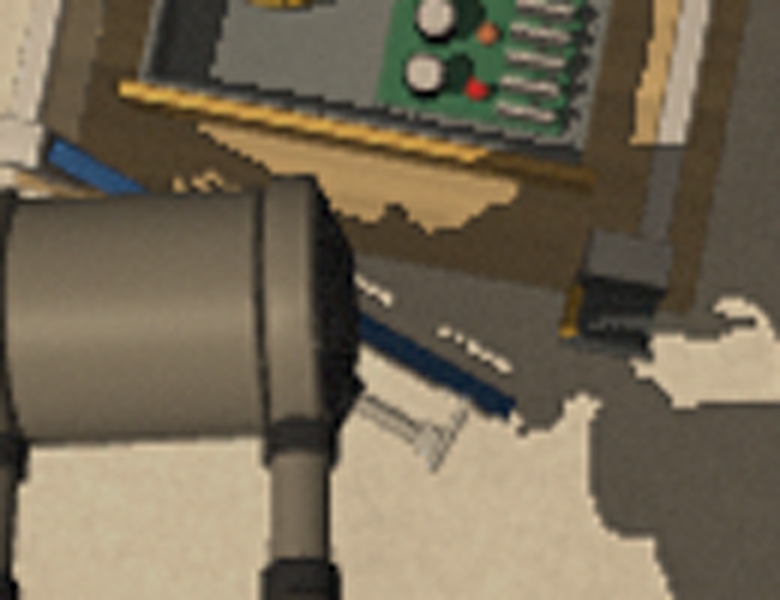

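View pics/s6z.png

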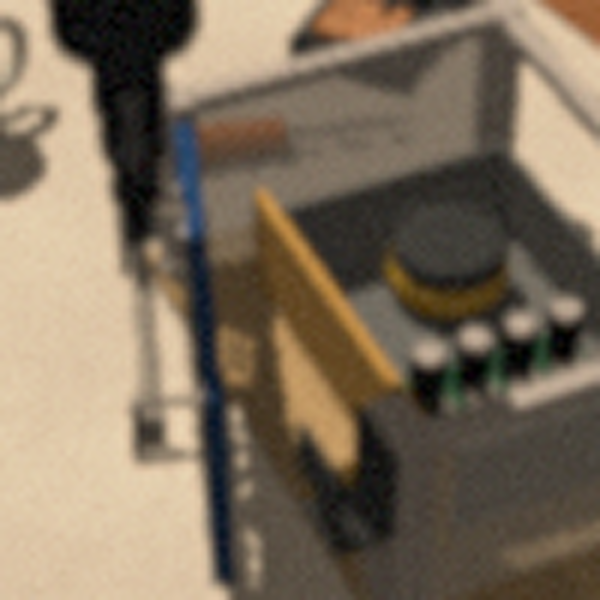

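The gate's free edge is at top (285.8,247.5). The fingers are still on the grip and the nose is beside the outer guide. I'll measure the gate angle and the draw, and check stillness and the bystanders.

```bash
python3 -c "
from h import *
t=dict(np.load('pics/t6.npz'));t0=dict(np.load('pics/top0.npz'))
a=plane(t,(200+50/6,180+150/6),.145);b=plane(t,(285.6,247.3),.145);f0=plane(t0,(294.5,221.5),.145);print(a,b,f0,'edge out',np.linalg.norm(b-f0))
e=a-b;g=np.arctan2(-e[0],e[1]);print('gate',-(g+.165))
h=e/np.linalg.norm(e);o=sensors.observe();H=np.array([.610,.2135,0])
print('along hinge dist now',((H-o['ee_pos'])*h).sum(),'start',(H-np.array([.551,.0405,0]))@[.164,.986,0])
df=np.abs(t['frame'].astype(int)-t0['frame']).sum(2)
for n,(x,y) in dict(tin=(346,183),jar=(414,233),spool=(390,264),board=(186,267),mug=(138,222),driver=(187,168)).items(): print(n,df[y-12:y+12,x-14:x+14].mean().round(1))
print(o['qd'].round(4))"
```

```text
[0.60833647 0.21272454 0.145     ] [ 0.4914252  -0.01304643  0.145     ] [ 0.56579203 -0.03713334  0.145     ] edge out 0.07817036228568768
gate 0.3128106729754774
along hinge dist now 0.12994667964970671 start 0.18025399999999997
tin 29.6
jar 25.5
spool 36.5
board 67.0
mug 19.8
driver 34.4
[-0.0008  0.      0.0002  0.0014 -0.0005  0.001 ]
```

Request:
send_rows(series="0 0 0 0 0 0 -1;0 0 0 0 0 0 -1;0 0 0 0 0 0 -1;0 0 0 0 0 0 -1;0 0 0 0 0 0 -1;0 0 0 0 0 0 -1")

```text
clock: 7.6
ee_pos: [0.523, 0.1122, 0.1728]
tcp_rot: [-2.698, -1.61, 0.0]
wrist_force: [2.5, -1.4, -1.3]
grip_width: 0.0151
```

```bash
python3 -c "
from h import *
go((.551,.0405,.172),1.406)
t=snap('top','t7');a=dict(np.load('pics/t6.npz'))['frame'];print(np.abs(t['frame'].astype(int)-a).sum(2)[180:280,200:330].mean())"
```

```text
t 7.6 pos [0.523  0.1122 0.1728] F [ 2.5  -1.4  -1.32] w 0.0151 qpos [ 0.07  0.41  1.59 -0.    1.14 -1.01]
turn frac [-0.    0.   -0.66] shift frac [-0.1661  0.1957  0.0025]
5.6746923076923075
```

```bash
python3 -c "
from h import *
a=dict(np.load('pics/top0.npz'));b=dict(np.load('pics/t7.npz'))
for d,n in((a,'d0'),(b,'d1')): crop(d,(110,140,210,290),n,4)
cv2.imwrite('pics/d.png',np.hstack([cv2.imread('pics/d0.png')[:600],cv2.imread('pics/d1.png')[:600]]))"
```

```text
(no output)
```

View pics/d.png

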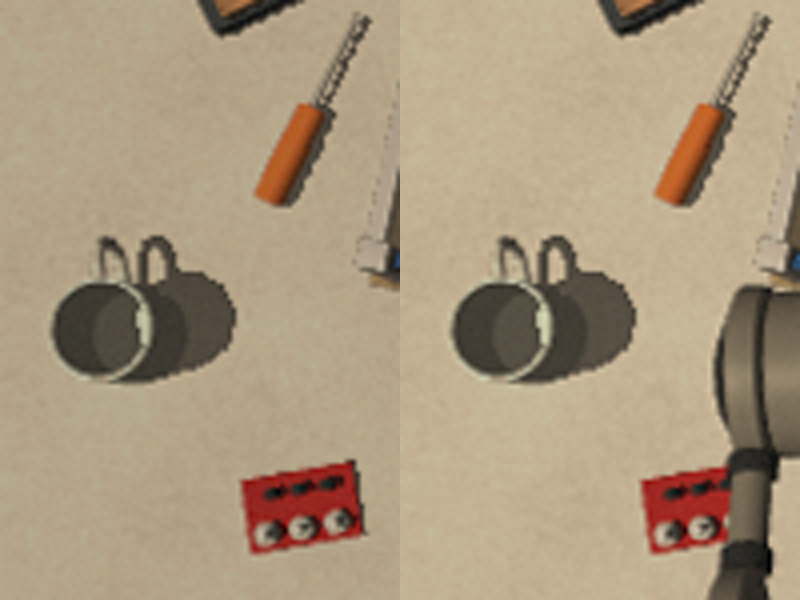

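The screwdriver, mug and board are where they were; the arm only hides part of the board from this camera. I'm handing in.

```bash
python3 -c "
from h import *
print(order.hand_in())"
```

```text
the job is handed in; nothing more can be done
None
```

I gripped the bolt's red grip with the jaws along the gate, lifted it about 16 mm and drew it about 52 mm towards the hinge. Then I swung the gate open by the same grip, held it there still gripped, and handed the job in at about 7.6 s. The hand-in gave no verdict.

- **Gate:** the top view puts it at about 0.31 rad, with the free edge 78 mm out. The last two pictures, about 0.6 s apart, are practically alike, so it was standing still.
- **Bolt:** the tool's move puts the grip about 50 mm back from where it started, out of the keeper. I did not push it on to its 62 mm stop.
- **Grip and force:** the finger opening was 15 mm on the 16 mm grip. The wrist force stayed at about 4 N or less at every reading I took; I had no direct reading of the force between nose and keeper.
- **Bystanders:** they stand where they were. One automatic picture comparison flagged the tone board, but the closer view shows the arm partly covering it, not a shift.

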